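# Set the slab roller's thickness dial to the mark and lock it

### The arm

A 7-joint arm with a two-finger parallel gripper is mounted at the origin on a cart in front of the work surface, level with it; the furniture and walls round the work are solid. World frame = base frame: x ahead of the robot, y to its left, z up, the work surface at z = 0. Lengths are in mm, angles in rad, forces in N, time in s.
With the tool pointing down it reaches from about 400 to 750 mm from the base axis. Payload 19.5 kg.
Tool frame: the origin (TCP) lies on the centre line of the jaws, within the pads' length; the fingertips stand robot.tip_extent ahead of it and the grasp point (between the pads) lies 11 mm behind it (robot.tip_extent is the distance from the TCP to the fingertips, in mm); z points along the fingers, x is the direction in which the jaws open and shut, and the axes are right-handed (so a half turn about z gives the same grasp; the last joint's range is limited). The gripper opens to 85 mm and grips with 20 to 120 N. Pads are 22 mm wide; open, the fingers measure 114 mm over their backs; the gripper's body (76 mm by 85 mm) begins 54 mm behind the grasp point. The pads swing forward as they close: fully open they stand 13 mm farther back than shut.
Start: joints at [-1.356, 0.707, -0.028, 1.485, 0.022, 0.951, -0.075], TCP at [146.031, 556.121, 239.268] pointing down, gripper open.
Joint ranges: [-2.71, 2.71], [-0.32, 2.16], [-1.57, 1.52], [0, 2.45], [-1.46, 4.6], [0, 2.02], [-2.83, 2.83]. Speed limits (rad/s): [1.89, 1.89, 2.57, 2.57, 3.01, 3.01, 3.01].

### API

Orientations are given as [roll, pitch, yaw] about the fixed x, y, z axes, in that order (R = Rz(yaw) Ry(pitch) Rx(roll)).
In Python, from bench import robot, get_image gives the robot as it stands.
- The arm moves only by the tool step_arm, never from a script. Its argument "steps" is a list of rows, each a list of 7 numbers: the turn, a rotation vector about the world's x, y, z in rad, then the shift along the world's x, y, z in mm, then the opening, from 0 (shut) to 1 (fully open). A call has 1 to 20 rows; each row is the pose to reach, as a shift and turn from the pose commanded when the call began; what a row does not reach only later rows make up. A row lasts 1/12 s, in which the tool goes at most 41.7 mm and 7.16 degrees, less where a joint would pass 70% of its speed; a pose out of reach is approached as far as the arm can. A call with a gripper value outside its range is refused whole. The fingers move at their own pace and stop on an object; "grip_force" is the grip in N (left out, the last holds). Time passes only in rows, so rows that repeat a pose let the fingers close. It gives the time, the measured TCP pose, the force and the opening at its end, in the units of the state.
- robot.state(): the state, without advancing time (a new reading comes with each control period).
- get_image(name): name is "scene" or "top"; returns a dict with "img" (420x560x3 uint8, red, green, blue), "depth" (420x560 float32, mm along the optical axis (not along the pixel's ray), 0 where there is no reading), "mtx" (3x3 intrinsics, pixels), "dist" ([k1, k2, p1, p2, k3] as OpenCV has them; the pictures are not rectified), "T" (4x4, takes a point from camera to world coordinates). Camera axes: x right, y up, looking along -z (the intrinsics and any distortion apply to the point x, -y, -z); pixel columns grow to the right and rows downward; lengths in mm; the calibration is good to about 2 mm. A picture is of the moment at which its call begins.
- robot.sign_off(): hands the job in, once; it reports no verdict.
The state is a dict: "time": time; "joint_pos": joint angles; "joint_vel": joint speeds; "effort": joint torques, N m; "tcp_pos": TCP position; "orientation": TCP orientation; "wrist_force": force on the tool from outside, world axes, zero at the start; "moment": the same for the moment, N m; "opening": finger opening in mm.
Only numpy, scipy, OpenCV 4.12 (cv2) and the standard library are available. Lean on these libraries where they do the work, as an engineer would, in place of code of your own. Each camera call takes 0.05 s, during which the arm holds its last target.

### The job

Set the slab roller for the next slab: with a fingertip on the rim of the knurled adjuster wheel, roll its top away from you, stroke by stroke, until the roller has come down and the needle of the thickness dial stands on the mark at the dial's rim. Then press the brake's cam lever fully down with a fingertip so that the setting is locked, and leave everything. Grip nothing, turn the setting only by the wheel (keep off the dial, its mark and the roller), and do not disturb the things standing about.

Things in the scene. Friction and masses are not known exactly. Their poses are not given: they have to be found in the camera images.
- slab_roller: table-top slab roller, fixed: 300 x 256 mm bed, top at 45 mm, between grey side frames, a steel roller over it and above that a cross shaft (axis at 175 mm) between two grey gear housings (tops at 207 mm). Origin: centre of its underside, on the table. x: feed direction, roughly away from the robot; y: left, along roller and shaft; z: up. Crank at the right (-y)
- wheel_hub (a point): centre of the knurled adjuster wheel, on the cross shaft midway between the side frames. The wheel is dark steel, 80 mm in diameter and 26 mm wide; its axis is the machine's y axis; its upper half stands free
- wheel_top (a point): the highest point of the wheel's rim, 40 mm above its axis, 215 mm above the table, at the middle of its width
- wheel (a joint): turn of the adjuster wheel (rad), -9.42 to 0. It grows when the top of the wheel is rolled away from the robot (along the machine's +x); this lowers the steel roller, 16 mm of gap per full turn, 0 = gap closed. It turns stiffly (about 2 N along the rim), stays where it is left, and can be rolled back
- needle (a joint): reading of the dial's needle (rad), 0 = gap closed, growing clockwise with the gap: 0.196 rad per mm of gap. The needle moves minus half the turn of the wheel
- mark (a joint): place of the mark, the dark steel wedge clipped to the dial's rim, on the same clockwise scale (rad) as the needle: the needle is on the mark when the two values are equal. It is set already and always stands on the closed side of the needle at the start
- dial: thickness dial, 88 mm across, with a white face and tick marks without figures (a long tick every 4 mm of gap), at the left end of the cross shaft; its face leans back 45 degrees, up towards the robot. Origin: centre of its face; its z axis comes out of the face
- needle_tip (a point): tip of the thin black needle, 33 mm from the dial's centre
- mark_tip (a point): the inner point of the mark's wedge, 33 mm from the dial's centre
- upper_roller: the steel roller over the bed (52 mm diameter) with its bearing blocks, which goes down as the gap closes. Origin: at the machine's underside when the gap is closed, higher by the gap otherwise
- lock_lever (a joint): swing of the brake's cam lever (rad): 0 = up, open (leaning 12 degrees from upright towards the robot), 1.20 = fully down on its stop, 9 degrees above level, pointing to the robot (the machine's -x). It needs about 3 N at the knob, 5 to 10 N at the end, and stays where it is left. Down, it clamps a shoe on the shaft's brake drum, and the wheel no longer turns under a fingertip
- lever_knob (a point): centre of the black ball knob (19 mm) at the end of the cam lever, 62 mm from its pivot
- lever_pivot (a point): pivot of the cam lever, on the machine 50 mm in front of the shaft's axis (-x), 62 mm to the right of the wheel's middle (-y), 175 mm above the table; the lever swings about the machine's y axis
- cutter_ring: plain metal ring cutter, 55 mm across, 26 mm high, standing on the near half of the slab roller's bed; a bystander
- rib_red: flat half-moon scraper, 48 x 92 x 8 mm, lying on the far half of the slab roller's bed; a bystander
- glaze_jar_2: glaze jar with a white lid, 56 mm across, 52 mm high, on the table to the left; a bystander
- clay_lump: rough lump, 66 x 88 x 54 mm, on the table to the right; a bystander
- loop_pear: loop trimming tool with a wooden handle, 177 mm long, on the table at the right front; a bystander

How it is judged (in metres and radians):
On the way, in this order (a step that is already met when the one before it is completed fails the run):
1. the needle stands on the mark, the wheel at rest, with the brake still open (distance between needle_tip and mark_tip below 0.005 m and value of joint lock_lever below 0.6 rad and velocity of joint wheel between -0.1 and 0.1 rad/s), for 0.2 s.
2. the cam lever is pressed fully down with the needle on the mark (distance between needle_tip and mark_tip below 0.005 m and value of joint lock_lever above 1.1 rad), for 0.2 s.
At the end, for the whole second after the job is handed in: The needle's tip is within 5 mm of the mark's point (0.15 rad, about 0.8 mm of gap), the wheel is at rest and the cam lever is down to within 0.1 rad of its stop (all of step 2 and velocity of joint wheel between -0.1 and 0.1 rad/s); the robot touches nothing.
It fails at once if the wheel is gripped between the fingers instead of being rolled under a fingertip (contact force between the fingers and slab_roller above 0.3 N and distance between the grasp point and wheel_hub below 0.042 m).
It fails at once if the lever's knob is gripped between the fingers (contact force between the fingers and slab_roller above 0.3 N and distance between the grasp point and lever_knob below 0.012 m).
It fails at once if the dial, its needle or its mark is touched or shifted (contact force between any of the fingers, the arm and dial above 1 N).
It fails at once if the roller is pushed directly (contact force between any of the fingers, the arm and upper_roller above 1 N).
It fails at once if a bystander is shifted by more than 15 mm (distance of any of cutter_ring, rib_red, glaze_jar_2, clay_lump, loop_pear from where it was at the start of the episode above 0.015 m).
It also fails if it takes over 51 s, if anything falls off the work surface, if the arm or the gripper's body presses on something with over 40 N, if the wrist force passes 120 N, or if a joint passes its speed limit or range.

## Working session

There is one attempt and no reset: what is moved stays moved. The work goes in short steps, Python scripts to look and compute and a tool call to move; the robot and the scene stay as the last step left them, time stands still between calls to the robot, and variables do not carry over. Pictures are saved under pics/ and viewed, and the job is handed in when it is done.

Besides the shell and the picture viewer there is one more tool, called as name(argument=value, ...), one argument or row to a line, values as JSON. step_arm: Moves the arm, as the interface text tells. Its arguments: {"type":"object","properties":{"steps":{"type":"array"},"grip_force":{"type":"number"}},"required":["steps"]}

```bash
mkdir -p pics; ls; python3 - <<'E'
from bench import robot,get_image
import cv2,numpy as np
s=robot.state();print(s,robot.tip_extent)
for n in("scene","top"):
    d=get_image(n);cv2.imwrite(f"pics/{n}0.png",d["img"][:,:,::-1]);np.savez(f"{n}0.npz",**d);print(n,d["mtx"],d["dist"],d["T"])
E
```

```text
pics
{'time': 0.0, 'joint_pos': array([-1.35571079,  0.70710825, -0.0276099 ,  1.48496137,  0.02202215,
        0.95093074, -0.07547477]), 'joint_vel': array([ 5.56200739e-04, -2.67329629e-04, -5.38767921e-04, -1.16892255e-03,
        6.64846245e-05, -8.91081035e-04,  6.79331402e-04]), 'effort': array([ 3.14743220e-04, -8.83217168e+01,  1.23468518e+00, -2.36166394e+01,
        1.68978365e-02,  6.50732807e-03,  1.10499539e-05]), 'tcp_pos': array([145.98042398, 555.9036181 , 238.83338537]), 'orientation': array([3.14153400e+00, 1.10308012e-03, 1.31404290e+00]), 'wrist_force': array([-0.33668166,  0.77541331, -0.84712279]), 'moment': array([-0.0309055 , -0.04188646,  0.02553666]), 'opening': 85.23665182865643} 8.0
scene [[391.84344004   0.         278.6023862 ]
 [  0.         391.84344004 204.77480541]
 [  0.           0.           1.        ]] [-0.07148917  0.          0.          0.          0.        ] [[ 8.68139247e-01  2.89832158e-01 -4.02903919e-01  7.20474359e+01]
 [-4.96255056e-01  5.20096362e-01 -6.95147966e-01 -8.28034757e+02]
 [ 8.07262726e-03  8.03428338e-01  5.95346738e-01  8.03009951e+02]
 [ 0.00000000e+00  0.00000000e+00  0.00000000e+00  1.00000000e+00]]
top [[415.80616306   0.         281.2201324 ]
 [  0.         415.80616306 210.10304958]
 [  0.           0.           1.        ]] [-0.11214292  0.          0.          0.          0.        ] [[-2.49458144e-02  9.95073591e-01 -9.59492293e-02  3.94124389e+02]
 [-9.99329717e-01 -2.73940230e-02 -2.42834174e-02 -9.67742027e+01]
 [-2.67922228e-02  9.52791466e-02  9.95089976e-01  1.34034627e+03]
 [ 0.00000000e+00  0.00000000e+00  0.00000000e+00  1.00000000e+00]]
```

View pics/scene0.png

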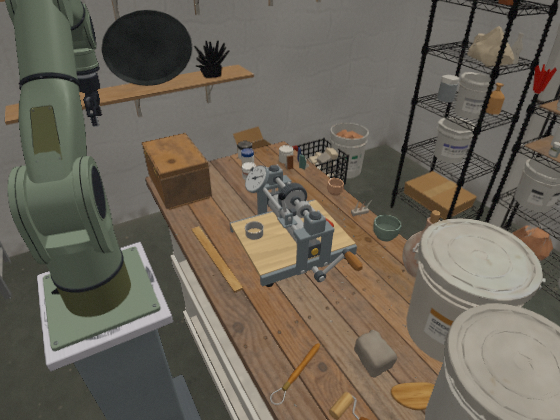

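View pics/top0.png

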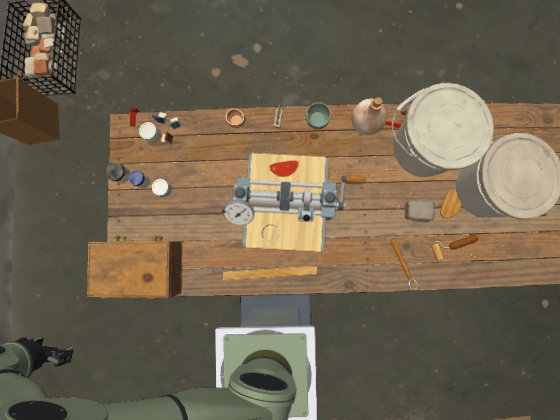

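```bash
python3 - <<'E'
import cv2
a=cv2.imread("pics/scene0.png")[150:290,220:370];cv2.imwrite("pics/s0c.png",cv2.resize(a,None,fx=5,fy=4.2*5/4.2,interpolation=cv2.INTER_CUBIC)[:600] if 0 else cv2.resize(a,None,fx=4.2,fy=4.2,interpolation=cv2.INTER_CUBIC))
a=cv2.imread("pics/top0.png")[145:255,215:365];cv2.imwrite("pics/t0c.png",cv2.resize(a,None,fx=5,fy=5,interpolation=cv2.INTER_CUBIC))
E
```

```text
(no output)
```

View pics/s0c.png

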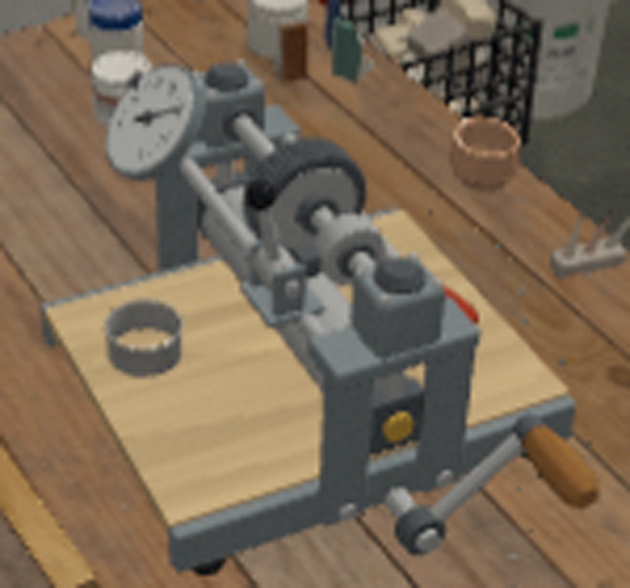

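View pics/t0c.png

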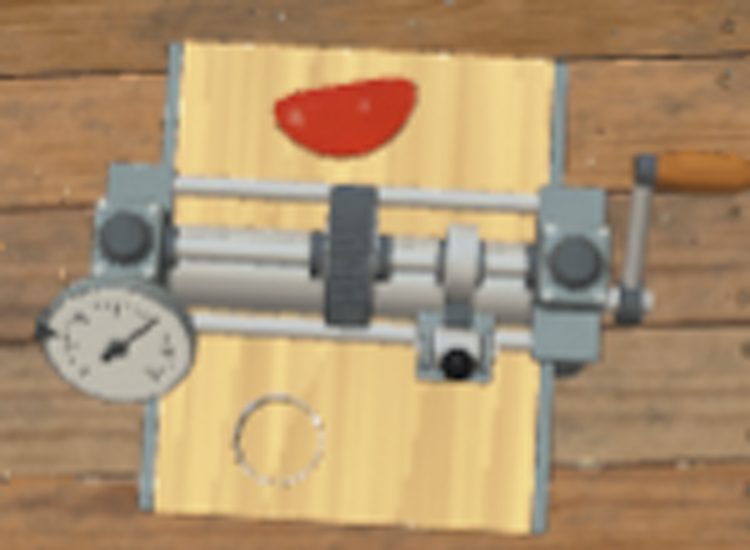

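```bash
cat > h.py <<'E'
import numpy as np,cv2
def load(f): return dict(np.load(f))
def ray(d,p):
    u=cv2.undistortPoints(np.array([[p]],float),d["mtx"],d["dist"])[0,0]
    v=d["T"][:3,:3]@np.array([u[0],-u[1],-1.]); return d["T"][:3,3],v
def onz(d,p,z):
    o,v=ray(d,p); return o+v*(z-o[2])/v[2]
def dep(d,p):
    o,v=ray(d,p); r,c=int(round(p[1])),int(round(p[0])); return o+v*np.median(d["depth"][r-1:r+2,c-1:c+2])
def tri(d1,p1,d2,p2):
    o1,v1=ray(d1,p1);o2,v2=ray(d2,p2);v1=v1/np.linalg.norm(v1);v2=v2/np.linalg.norm(v2)
    a=np.linalg.lstsq(np.c_[v1,-v2],o2-o1,rcond=None)[0];x=o1+a[0]*v1;y=o2+a[1]*v2
    return (x+y)/2,np.linalg.norm(x-y)
def proj(d,X):
    T=d["T"];c=T[:3,:3].T@(np.array(X,float)-T[:3,3]);c=c*[1,-1,-1]
    return cv2.projectPoints(c[None],np.zeros(3),np.zeros(3),d["mtx"],d["dist"])[0].ravel()
E
python3 - <<'E'
from h import *
np.set_printoptions(precision=1,suppress=True)
t=load("top0.npz");s=load("scene0.npz")
C=lambda x,y:(215+(x+.5)/5-.5,145+(y+.5)/5-.5)
S=lambda x,y:(220+(x+.5)/4.2-.5,150+(y+.5)/4.2-.5)
P=dict(capL=((127,237),(228,76)),capR=((576,262),(402,274)),knob=((458,363),(262,193)),wheel=((350,255),(313,185)),dial=((115,350),(147,118)),
 wtl=((333,190),None),mark=((43,332),(185,78)))
for k,(a,b) in P.items():
    print(k,"dep",dep(t,C(*a)),"tri",tri(t,C(*a),s,S(*b)) if b else "", "depS", dep(s,S(*b)) if b else "")
for n,a in dict(bl1=(180,42),bl2=(150,510),br1=(558,62),br2=(540,530)).items(): print(n,onz(t,C(*a),45),dep(t,C(*a)))
E
```

```text
capL dep [557.1  43.7 204.8] tri (array([558.8,  43.9, 199.7]), np.float64(2.178753132715578)) depS [556.2  37.  204.2]
capR dep [ 536.  -203.4  206. ] tri (array([ 538.1, -204.7,  199.8]), np.float64(3.081171577971484)) depS [ 535.4 -210.8  205.1]
knob dep [ 479.3 -135.6  242.8] tri (array([ 481. , -136.4,  236.4]), np.float64(2.644602458350481)) depS [ 478.6 -142.9  241.3]
wheel dep [542.  -79.5 215.9] tri (array([549.6, -80.9, 184.7]), np.float64(7.953373268125401)) depS [546.6 -92.9 193.5]
dial dep [496.5  54.2 182.5] tri (array([498.5,  54.1, 177.5]), np.float64(3.487622104816042)) depS [498.6  50.3 179.8]
wtl dep [581.6 -70.7 194.9] tri  depS 
mark dep [507.5  94.4 185.3] tri (array([525.1,  85.4, 185.4]), np.float64(39.55492193608012)) depS [528.   48.2 204.9]
bl1 [704.5  27.9  45. ] [714.4  31.8   3.9]
bl2 [407.9  51.8  45. ] [408.   52.4  40. ]
br1 [ 684.2 -212.    45. ] [ 693.6 -215.7    2.7]
br2 [ 389.4 -190.3   45. ] [ 389.4 -190.7   39.9]
```

```bash
python3 - <<'E'
import cv2,numpy as np
a=cv2.imread("pics/scene0.png")[160:198,240:275];b=cv2.imread("pics/top0.png")[195:230,218:258]
f=lambda a,k:cv2.resize(a,None,fx=k,fy=k,interpolation=cv2.INTER_CUBIC)
cv2.imwrite("pics/d0s.png",f(a,14));cv2.imwrite("pics/d0t.png",f(b,14))
E
```

```text
(no output)
```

View pics/d0s.png

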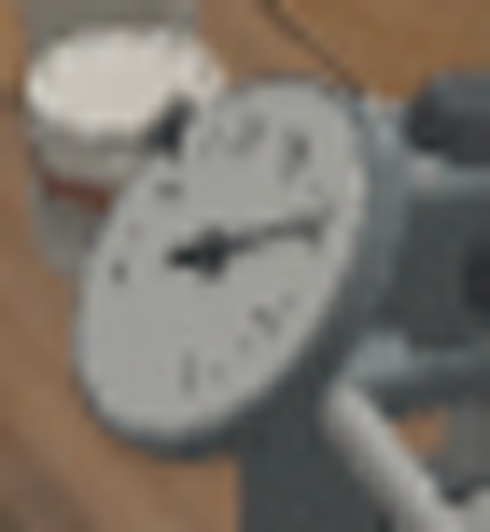

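View pics/d0t.png

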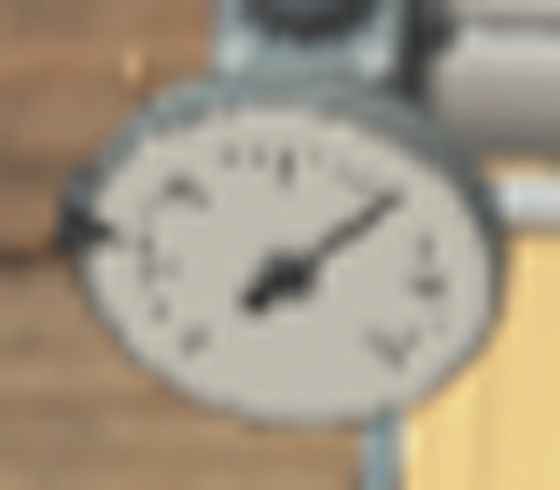

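```bash
cat >> h.py <<'E'
yaw=-0.081
X=np.array([np.cos(yaw),np.sin(yaw),0]);Y=np.array([-np.sin(yaw),np.cos(yaw),0]);Z=np.array([0,0,1.])
N=(Z-X)/2**.5; U=(Z+X)/2**.5  # face normal, face 'up'
def ang(d,c,p):
    # c: dial centre world ; p: pixel. clockwise angle from up seen from front (viewer right = -Y)
    o,v=ray(d,p); q=o+v*((c-o)@N)/(v@N)-c
    return np.arctan2(q@-Y,q@U),np.hypot(q@-Y,q@U)
E
python3 - <<'E'
from h import *
np.set_printoptions(precision=1,suppress=True)
t=load("top0.npz");s=load("scene0.npz")
D=lambda x,y:(218+(x+.5)/14-.5,195+(y+.5)/14-.5)
S=lambda x,y:(240+(x+.5)/14-.5,160+(y+.5)/14-.5)
ct=D(288,275);cs=S(208,250)
print(tri(t,ct,s,cs),dep(t,ct),dep(s,cs))
z=dep(t,ct)[2]
for d,c,pts in((t,ct,dict(needle=D(398,193),tail=D(248,305),mark=D(112,228),markout=D(65,222),ltop=D(286,168),lL=D(175,185),lLL=D(192,343),lR=D(430,285),lRR=D(392,350),rimL=D(85,275),rimR=D(495,270),bot=D(305,420))),(s,cs,dict(needle=S(325,222),tail=S(175,260),mark=S(187,145),markout=S(170,128),bot=S(190,380)))):
    C=onz(d,c,z)
    print(C)
    for k,p in pts.items(): print(k,ang(d,C,p))
E
```

```text
(array([498.4,  52.9, 179.4]), np.float64(1.2246497157771488)) [497.5  52.7 183.3] [499.1  52.9 179.3]
[497.5  52.7 183.3]
needle (np.float64(0.7880733775000055), np.float64(32.369825641168156))
tail (np.float64(-2.3560405680126215), np.float64(12.031482078231448))
mark (np.float64(-1.297039106869321), np.float64(36.32154189504727))
markout (np.float64(-1.3337639132608263), np.float64(45.66813020338729))
ltop (np.float64(0.03140328718061352), np.float64(27.709686775488553))
lL (np.float64(-0.7795288392949998), np.float64(30.689305381496915))
lLL (np.float64(-2.3305777370879315), np.float64(28.290297512442095))
lR (np.float64(1.5920643539243313), np.float64(28.613289183029742))
lRR (np.float64(2.3067416868479382), np.float64(27.43925412978434))
rimL (np.float64(-1.6410830627195916), np.float64(41.38998186472344))
rimR (np.float64(1.4696007672130251), np.float64(42.01278309347935))
bot (np.float64(3.097245661223342), np.float64(38.7510236622268))
[496.4  47.2 183.3]
needle (np.float64(0.803526290933073), np.float64(33.68034471140385))
tail (np.float64(-2.392972969244114), np.float64(9.606969244634925))
mark (np.float64(-1.227648930172096), np.float64(31.253468211359205))
markout (np.float64(-1.3165168474911728), np.float64(39.33165224256068))
bot (np.float64(2.270953385775979), np.float64(31.219335501990173))
```

step_arm(
  steps=[
    [0, 0, 0.02, 0, 0, 40, 0],
    [0, 0, 0.04, 20, -10, 80, 0],
    [0, 0, 0.09, 254, -256, 100, 0],
    [0, 0, 0.09, 254, -256, 100, 0],
    [0, 0, 0.09, 254, -256, 100, 0],
    [0, 0, 0.09, 254, -256, 100, 0],
    [0, 0, 0.09, 254, -256, 100, 0],
    [0, 0, 0.09, 254, -256, 100, 0],
    [0, 0, 0.09, 254, -256, 100, 0],
    [0, 0, 0.09, 254, -256, 100, 0],
    [0, 0, 0.09, 254, -256, 100, 0],
    [0, 0, 0.18, 365, -634, 80, 0],
    [0, 0, 0.18, 365, -634, 80, 0],
    [0, 0, 0.18, 365, -634, 80, 0],
    [0, 0, 0.18, 365, -634, 80, 0],
    [0, 0, 0.18, 365, -634, 80, 0],
    [0, 0, 0.18, 365, -634, 80, 0],
    [0, 0, 0.18, 365, -634, 80, 0],
    [0, 0, 0.18, 365, -634, 80, 0],
    [0, 0, 0.18, 365, -634, 80, 0],
  ],
)

```text
time: 1.77
tcp_pos: [505.6, -61.4, 320.1]
orientation: [-3.141, 0.0, 1.494]
wrist_force: [0.9, 0.9, -0.1]
opening: 0.2
```

step_arm(
  steps=[
    [0, 0, 0, 7, -16, -35, 0],
    [0, 0, 0, 7, -16, -70, 0],
    [0, 0, 0, 7, -16, -70, 0],
    [0, 0, 0, 7, -16, -70, 0],
  ],
)

```text
time: 2.1
tcp_pos: [512.1, -74.8, 250.1]
orientation: [-3.139, -0.0, 1.494]
wrist_force: [0.6, -0.4, 1.2]
opening: -0.0
```

```bash
cat > look.py <<'E'
import sys
from bench import robot,get_image
import cv2,numpy as np
k=sys.argv[1]
for n in("scene","top"):
    d=get_image(n);cv2.imwrite(f"pics/{n}{k}.png",d["img"][:,:,::-1]);np.savez(f"{n}{k}.npz",**d)
f=lambda a,w:cv2.resize(a,None,fx=w,fy=w,interpolation=cv2.INTER_CUBIC)
a=f(cv2.imread(f"pics/scene{k}.png")[130:260,230:340],4.6);b=f(cv2.imread(f"pics/top{k}.png")[145:255,215:345],0+3)
h=np.zeros((600,800,3),np.uint8);a=a[:598];h[:a.shape[0],:min(a.shape[1],410)]=a[:,:410];h[:b.shape[0],410:410+b.shape[1]]=b[:,:390]
cv2.imwrite(f"pics/v{k}.png",h)
s=robot.state();print(s["time"],s["tcp_pos"],s["wrist_force"])
E
python3 look.py 1
```

```text
2.2 [513.09203475 -74.51849789 252.04665078] [-0.60924403 -0.0592002   0.51397806]
```

View pics/v1.png

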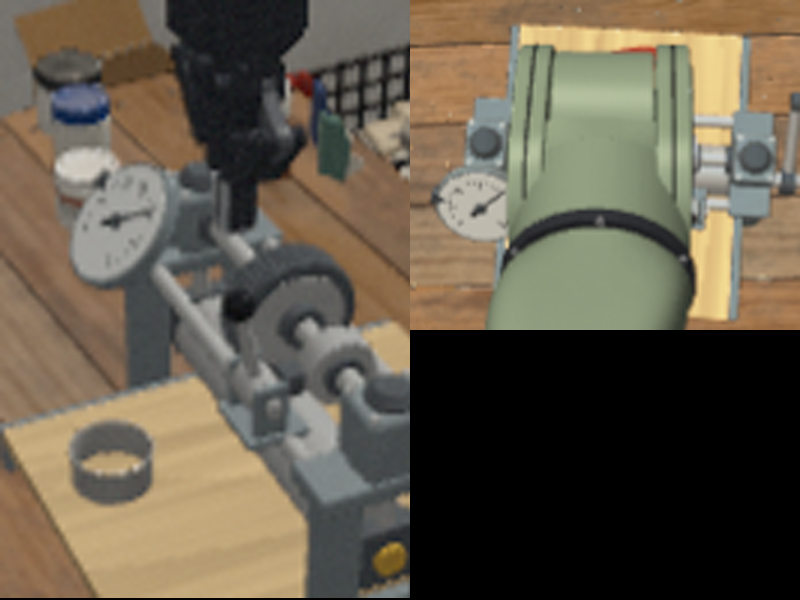

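step_arm(
  steps=[
    [0, 0, 0, 0, -2, -20, 0],
    [0, 0, 0, 0, -2, -32, 0],
    [0, 0, 0, 0, -2, -36, 0],
    [0, 0, 0, 0, -2, -37, 0],
    [0, 0, 0, 0, -2, -37, 0],
  ],
)

```text
time: 2.62
tcp_pos: [513.0, -76.9, 214.5]
orientation: [3.14, 0.0, 1.495]
wrist_force: [-0.2, -0.4, -0.4]
opening: 0.1
```

```bash
python3 look.py 2
```

```text
2.7167 [513.01450657 -77.0821828  214.38069707] [-0.1445256  -0.81718731  0.70270889]
```

View pics/v2.png

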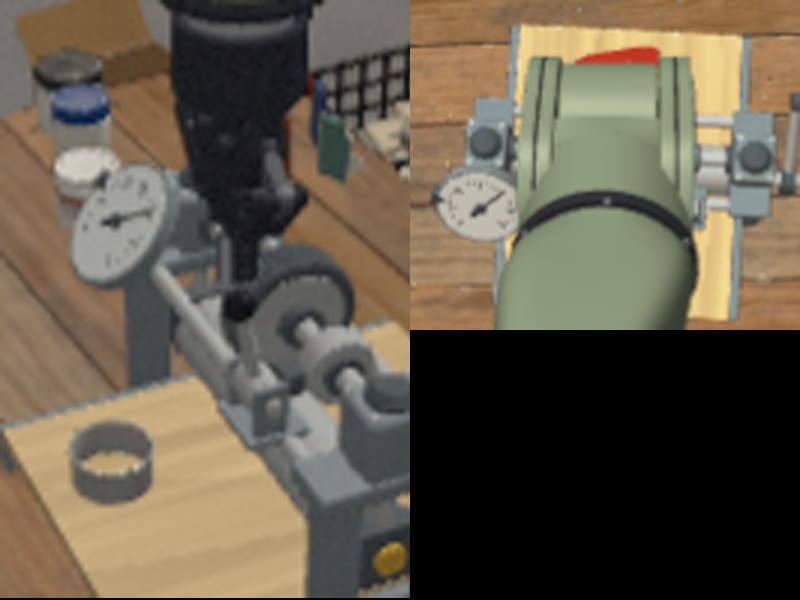

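step_arm(
  steps=[
    [0, 0, 0, 2, 0, 0, 0],
    [0, 0, 0, 4, 0, 0, 0],
    [0, 0, 0, 4, 0, 0, 0],
  ],
)

```text
time: 2.97
tcp_pos: [515.9, -77.2, 214.0]
orientation: [-3.14, 0.0, 1.494]
wrist_force: [-11.5, 0.5, 17.7]
opening: -0.3
```

step_arm(
  steps=[
    [0, 0, 0, 4, -0.3, 2, 0],
    [0, 0, 0, 8, -0.6, 3.8, 0],
    [0, 0, 0, 12, -1, 5, 0],
    [0, 0, 0, 16, -1.3, 5.8, 0],
    [0, 0, 0, 20, -1.6, 6.3, 0],
    [0, 0, 0, 24, -2, 6.3, 0],
    [0, 0, 0, 28, -2.3, 6.3, 0],
    [0, 0, 0, 28, -2.3, 6.3, 0],
  ],
)

```text
time: 3.63
tcp_pos: [547.4, -79.9, 222.6]
orientation: [3.134, 0.0, 1.494]
wrist_force: [2.1, -0.1, 39.2]
opening: 0.3
```

```bash
python3 look.py 3
```

```text
3.7333 [547.23758585 -79.83259077 222.59232217] [ 2.60061885 -0.30380184 38.20647607]
```

View pics/v3.png

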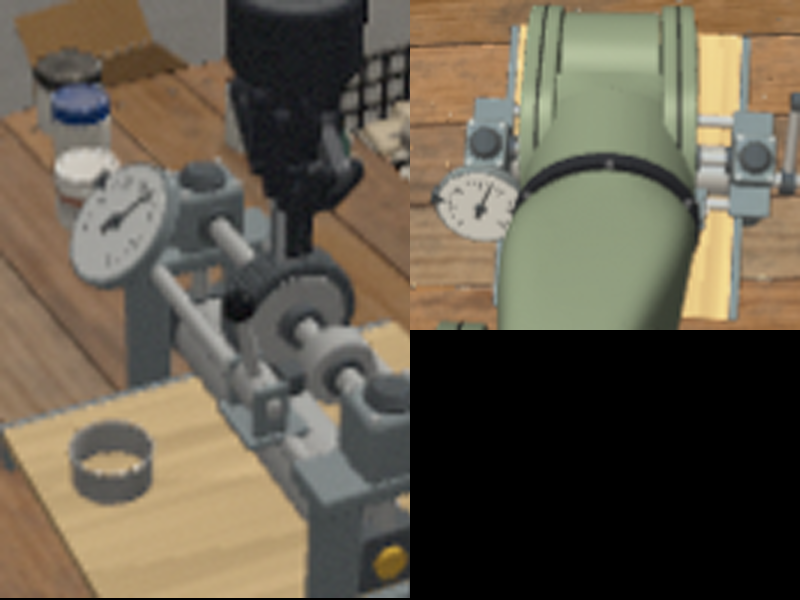

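step_arm(
  steps=[
    [0, 0, 0, 4, -0.3, 1.2, 0],
    [0, 0, 0, 8, -0.6, 1.2, 0],
    [0, 0, 0, 12, -1, 1, 0],
    [0, 0, 0, 16, -1.3, 0.5, 0],
    [0, 0, 0, 20, -1.6, -0.5, 0],
    [0, 0, 0, 24, -2, -2, 0],
    [0, 0, 0, 28, -2.3, -3.7, 0],
    [0, 0, 0, 28, -2.3, -3.7, 0],
  ],
)

```text
time: 4.4
tcp_pos: [575.2, -82.1, 217.4]
orientation: [3.135, 0.0, 1.494]
wrist_force: [9.6, -1.6, 13.1]
opening: 0.4
```

```bash
python3 look.py 4
```

```text
4.5 [574.93659558 -82.07430358 217.52450745] [ 8.91257917 -1.24865547 13.39956039]
```

View pics/v4.png

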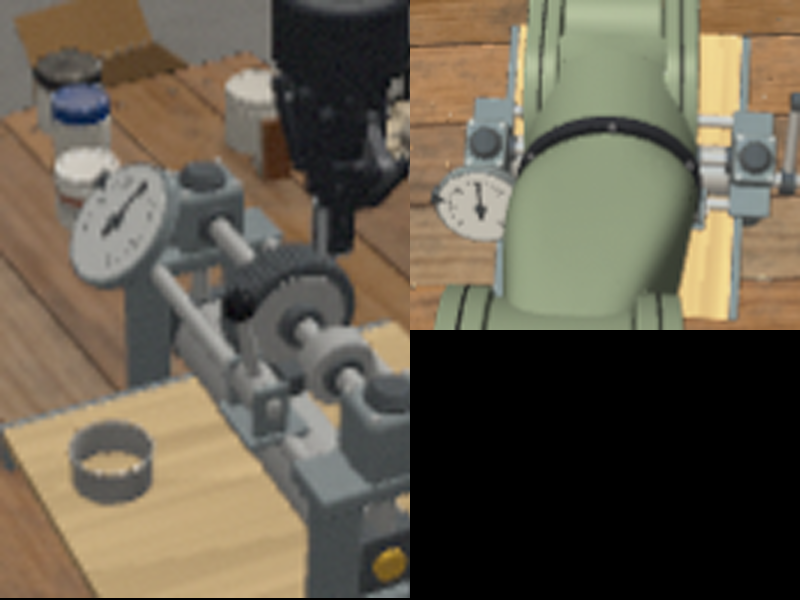

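```bash
cat >> h.py <<'E'
def needle(d,c=np.array([497.5,52.7,183.3])):
    g=cv2.cvtColor(d["img"],cv2.COLOR_RGB2GRAY).astype(float)
    best=[]
    A=np.arange(-np.pi,np.pi,0.02)
    for a in A:
        v=0
        for r in np.arange(14,25,1.):
            P=c+r*(np.cos(a)*U-np.sin(a)*Y);p=proj(d,P)
            v+=cv2.getRectSubPix(g.astype(np.float32),(1,1),(float(p[0]),float(p[1])))[0,0]
        best.append(v/11)
    b=np.array(best);i=b.argmin();w=np.clip(np.median(b)-b,0,None)
    k=[(i+j)%len(A) for j in range(-12,13)];a=A[i]+0.02*(w[k]@np.arange(-12,13))/w[k].sum()
    return a,b.min(),np.median(b)
E
cat > n.py <<'E'
import sys
from h import *
for k in sys.argv[1:]:
    t=load(f"top{k}.npz");s=load(f"scene{k}.npz");print(k,needle(t),needle(s,np.array([496.4,47.2,183.3])))
E
python3 n.py 0 1 3 4
```

```text
0 (np.float64(0.7962434878466023), np.float32(117.91914), np.float32(184.07379)) (np.float64(0.7899235837804062), np.float32(110.30634), np.float32(155.4387))
1 (np.float64(0.7957657321638383), np.float32(118.222336), np.float32(183.66751)) (np.float64(0.7914588143990764), np.float32(114.96299), np.float32(160.17244))
3 (np.float64(0.35048381027483966), np.float32(118.557686), np.float32(185.48666)) (np.float64(0.3438733234188059), np.float32(108.233795), np.float32(160.79828))
4 (np.float64(-0.0580022790023403), np.float32(116.827934), np.float32(185.4593)) (np.float64(-0.0047871818566042265), np.float32(108.24473), np.float32(160.92747))
```

step_arm(
  steps=[
    [0, 0, 0, 6, -0.5, 10, 0],
    [0, 0, 0, 4, -0.3, 35, 0],
    [0, 0, 0, -30, 2.4, 36, 0],
    [0, 0, 0, -64, 5, 30, 0],
    [0, 0, 0, -64, 5, 0, 0],
    [0, 0, 0, -64, 5, -2, 0],
    [0, 0, 0, -64, 5, -2, 0],
  ],
)

```text
time: 5.08
tcp_pos: [508.8, -76.8, 213.6]
orientation: [-3.14, -0.0, 1.494]
wrist_force: [0.3, 0.5, 0.3]
opening: -0.3
```

step_arm(
  steps=[
    [0, 0, 0, 4, -0.3, 0, 0],
    [0, 0, 0, 8, -0.6, 0.4, 0],
    [0, 0, 0, 12, -1, 2.6, 0],
    [0, 0, 0, 16, -1.3, 4.6, 0],
    [0, 0, 0, 20, -1.6, 6, 0],
    [0, 0, 0, 24, -2, 7, 0],
    [0, 0, 0, 28, -2.3, 7.5, 0],
    [0, 0, 0, 32, -2.6, 7.5, 0],
    [0, 0, 0, 36, -2.9, 7.5, 0],
    [0, 0, 0, 40, -3.2, 7.5, 0],
    [0, 0, 0, 44, -3.5, 7.5, 0],
    [0, 0, 0, 48, -3.8, 7.3, 0],
    [0, 0, 0, 52, -4.2, 6.8, 0],
    [0, 0, 0, 56, -4.5, 6, 0],
    [0, 0, 0, 60, -4.8, 4.8, 0],
    [0, 0, 0, 64, -5.1, 3.3, 0],
    [0, 0, 0, 66, -5.3, 2.4, 0],
    [0, 0, 0, 66, -5.3, 2.4, 0],
  ],
)

```text
time: 6.58
tcp_pos: [576.3, -82.3, 217.1]
orientation: [3.139, 0.0, 1.494]
wrist_force: [6.1, -1.2, 4.7]
opening: -0.1
```

```bash
python3 look.py 5; python3 n.py 5
```

```text
6.6833 [576.0656626  -82.22132785 217.21662096] [ 5.86740567 -0.79788308  6.25815326]
5 (np.float64(-0.8869403414505515), np.float32(123.61964), np.float32(186.0742)) (np.float64(-0.8703123105631555), np.float32(98.700195), np.float32(161.04938))
```

View pics/v5.png

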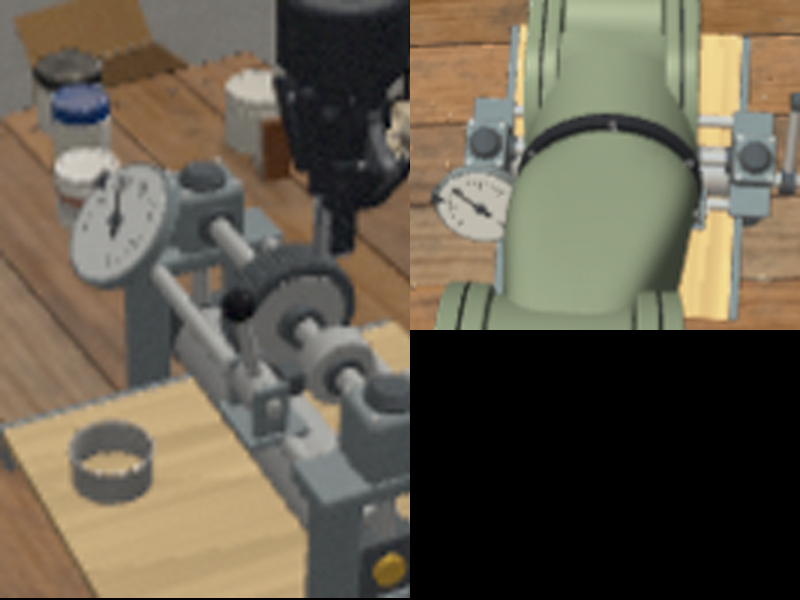

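```bash
python3 - <<'E'
from h import *
np.set_printoptions(precision=2,suppress=True,linewidth=200)
for f,c in(("top0",[497.5,52.7,183.3]),("top5",[497.5,52.7,183.3]),("scene0",[496.4,47.2,183.3]),("scene5",[496.4,47.2,183.3])):
    d=load(f+".npz");g=cv2.cvtColor(d["img"],cv2.COLOR_RGB2GRAY).astype(np.float32);c=np.array(c)
    for r in(34,37,40,43,46):
        A=np.arange(-1.75,-.8,.05);b=np.array([cv2.getRectSubPix(g,(1,1),tuple(map(float,proj(d,c+r*(np.cos(a)*U-np.sin(a)*Y)))))[0,0] for a in A])
        print(f,r,A[b.argmin()],b.astype(int))
E
```

```text
top0 34 -1.3999999999999997 [184 184 184 184 185 181 164 150 152 156 167 177 181 181 178 178 180 179 176]
top0 37 -1.3499999999999996 [178 181 184 185 185 173 147 124 107 115 149 172 180 184 184 185 185 185 185]
top0 40 -1.3499999999999996 [143 142 144 142 136 120  99  82  67  88 119 142 164 163 162 165 169 167 168]
top0 43 -1.3499999999999996 [121 113 103  95  90  79  67  63  60  64  80 102 110 112 116 119 128 131 131]
top0 46 -1.4499999999999997 [127 122 115 101  83  72  66  70  72  74  82  92  98  99  94  98 108 118 122]
top5 34 -0.8499999999999992 [185 186 186 187 187 183 166 152 154 158 169 179 183 183 179 177 175 160 150]
top5 37 -1.3499999999999996 [180 183 186 187 187 174 148 125 108 116 151 174 182 186 186 186 186 184 183]
top5 40 -1.3499999999999996 [144 143 145 144 138 122 100  83  69  90 121 144 167 166 164 167 171 169 171]
top5 43 -1.3499999999999996 [122 113 104  96  91  80  68  64  61  64  81 103 111 114 118 121 130 133 133]
top5 46 -1.4499999999999997 [129 124 116 102  84  72  66  71  73  75  83  93  99 100  96  99 109 120 124]
scene0 34 -1.3499999999999996 [146 148 1
[... 339 characters left out ...]
 97  97  96  94  96 116 146 173 176 167 155 131 117]
scene0 46 -0.8499999999999992 [121 130 136 121 125 130 135 141 137 135 128 156 178 176 166 164 142 118 110]
scene5 34 -1.3499999999999996 [151 153 151 151 146 142 132 103  79  86 115 147 147 154 152 144 140 136 136]
scene5 37 -1.2999999999999996 [131 139 138 139 132 120  98  76  69  59  93 115 125 149 158 153 151 150 144]
scene5 40 -1.2999999999999996 [117 132 135 135 123 100  88  74  70  69  77 105 128 156 169 165 157 141 129]
scene5 43 -1.2999999999999996 [119 135 140 132 117 109 100 101  99  96  99 121 151 178 181 173 161 137 123]
scene5 46 -0.8499999999999992 [125 134 140 126 129 133 140 146 142 140 134 162 183 181 172 171 148 122 114]
```

step_arm(
  steps=[
    [0, 0, 0, 6, -0.5, 10, 0],
    [0, 0, 0, 4, -0.3, 35, 0],
    [0, 0, 0, -30, 2.4, 36, 0],
    [0, 0, 0, -67, 5.3, 30, 0],
    [0, 0, 0, -67, 5.3, 0, 0],
    [0, 0, 0, -67, 5.3, -2.4, 0],
    [0, 0, 0, -67, 5.3, -2.4, 0],
  ],
)

```text
time: 7.27
tcp_pos: [507.9, -76.7, 213.6]
orientation: [-3.14, -0.0, 1.494]
wrist_force: [0.6, -0.2, 0.2]
opening: 0.1
```

step_arm(
  steps=[
    [0, 0, 0, 4, -0.3, 0, 0],
    [0, 0, 0, 8, -0.6, 0, 0],
    [0, 0, 0, 12, -1, 2, 0],
    [0, 0, 0, 16, -1.3, 4.2, 0],
    [0, 0, 0, 20, -1.6, 5.7, 0],
    [0, 0, 0, 24, -2, 6.8, 0],
    [0, 0, 0, 28, -2.3, 7.4, 0],
    [0, 0, 0, 32, -2.6, 7.5, 0],
    [0, 0, 0, 36, -2.9, 7.5, 0],
    [0, 0, 0, 36, -2.9, 7.5, 0],
  ],
)

```text
time: 8.1
tcp_pos: [545.8, -79.9, 222.9]
orientation: [3.138, 0.0, 1.494]
wrist_force: [0.3, 0.1, 13.4]
opening: -0.3
```

```bash
python3 look.py 6; python3 n.py 6
```

```text
8.2 [545.61505378 -79.84828599 222.91885457] [ 2.54047945 -1.31413702 10.99552089]
6 (np.float64(-1.3042207496506377), np.float32(123.53238), np.float32(186.55116)) (np.float64(-1.2843895237332694), np.float32(100.160255), np.float32(160.7575))
```

step_arm(
  steps=[
    [0, 0, 0, 1.5, -0.1, 0, 0],
    [0, 0, 0, 2.8, -0.2, 0, 0],
    [0, 0, 0, 2.8, -0.2, 0, 0],
    [0, 0, 0, 2.8, -0.2, 0, 0],
    [0, 0, 0, 2.8, -0.2, 10, 0],
    [0, 0, 0, 2.8, -0.2, 45, 0],
    [0, 0, 0, 2.8, -0.2, 75, 0],
    [0, 0, 0, -30, -0.2, 90, 0],
    [0, 0, 0, -62, -27, 90, 0],
    [0, 0, 0, -62, -27, 90, 0],
  ],
)

```text
time: 9.03
tcp_pos: [478.2, -110.6, 313.4]
orientation: [3.141, 0.003, 1.49]
wrist_force: [-0.7, -2.8, 1.2]
opening: 0.1
```

```bash
python3 look.py 7; python3 n.py 7; python3 - <<'E'
import cv2,numpy as np
a=cv2.imread("pics/scene7.png")[160:198,240:275];b=cv2.imread("pics/top7.png")[195:230,218:258]
f=lambda a,k:cv2.resize(a,(400,400),interpolation=cv2.INTER_CUBIC)
cv2.imwrite("pics/d7.png",np.hstack([f(a,1),f(b,1)]))
E
```

```text
9.1333 [ 481.8179263  -107.62290202  312.58478114] [ 0.17941363  0.57691189 -0.23036651]
7 (np.float64(-1.3347740888798), np.float32(123.449684), np.float32(185.28705)) (np.float64(-1.3109401950747501), np.float32(98.84726), np.float32(159.58702))
```

View pics/d7.png

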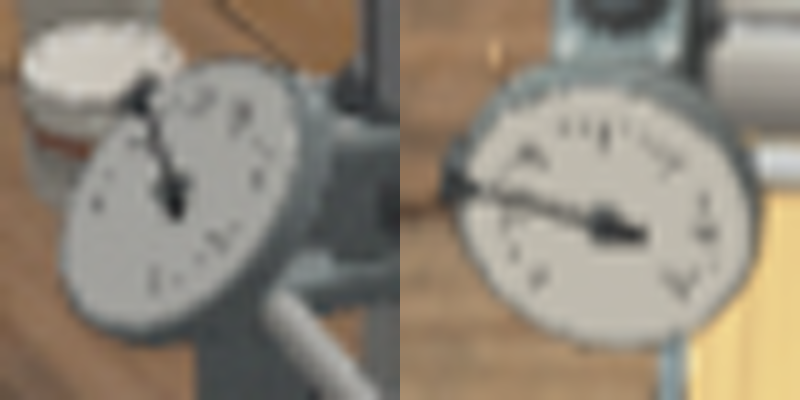

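View pics/v7.png

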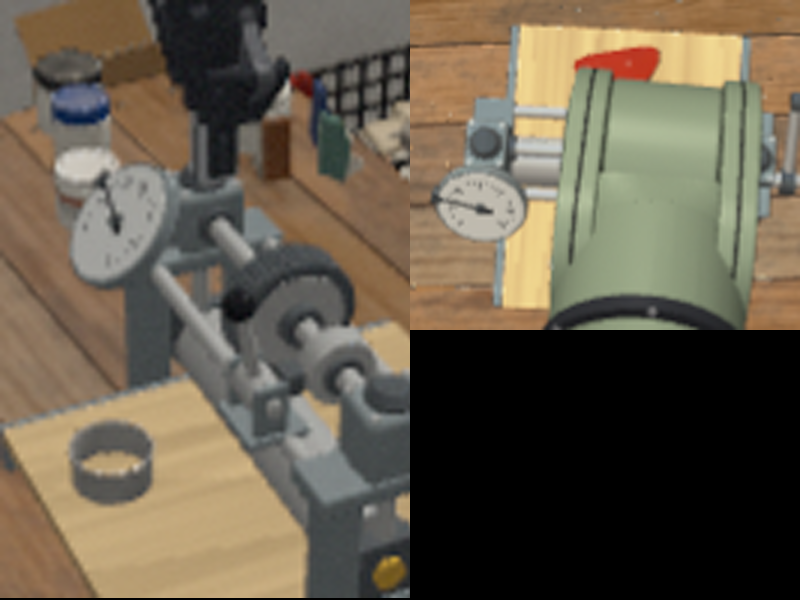

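step_arm(
  steps=[
    [0, 0, 0, 12, -16, 0, 0],
    [0, 0, 0, 24, -31.5, 0, 0],
    [0, 0, 0, 24, -31.5, -20, 0],
    [0, 0, 0, 24, -31.5, -50, 0],
    [0, 0, 0, 24, -31.5, -70, 0],
    [0, 0, 0, 24, -31.5, -75, 0],
    [0, 0, 0, 24, -31.5, -75, 0],
    [0, 0, 0, 24, -31.5, -75, 0],
  ],
)

```text
time: 9.8
tcp_pos: [506.4, -138.1, 237.2]
orientation: [3.141, 0.0, 1.494]
wrist_force: [-0.1, 0.4, 0.1]
opening: 0.3
```

```bash
python3 look.py 8; python3 n.py 8
```

```text
9.9 [ 506.31316116 -138.23304194  237.61484804] [-0.58996066  0.58835444 -0.79148755]
8 (np.float64(-1.3356969486190453), np.float32(122.529564), np.float32(184.25084)) (np.float64(-1.310714799104999), np.float32(99.32529), np.float32(161.1798))
```

View pics/v8.png

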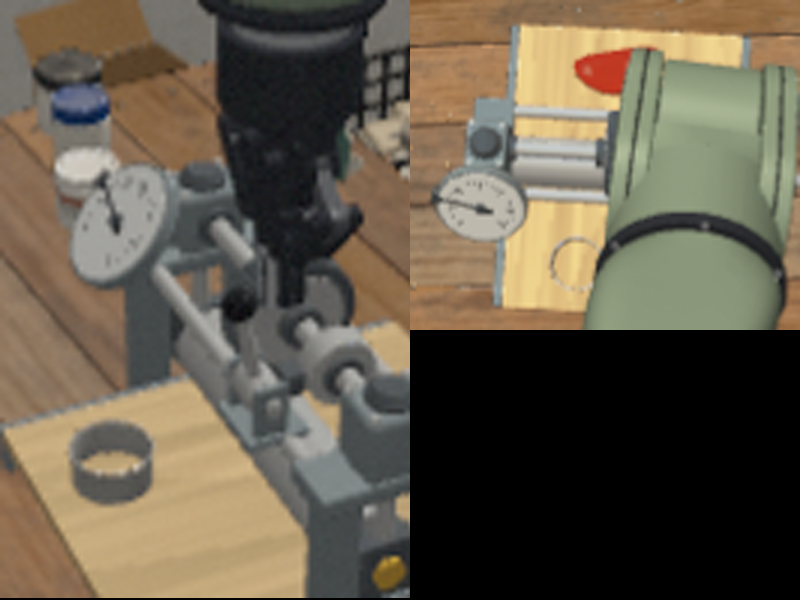

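step_arm(
  steps=[
    [0, 0, 0, -6, 0.5, 0, 0],
    [0, 0, 0, -12, 1, 0, 0],
    [0, 0, 0, -18, 1.4, -0.3, 0],
    [0, 0, 0, -24, 1.9, -0.6, 0],
    [0, 0, 0, -29.5, 2.4, -1.2, 0],
    [0, 0, 0, -35, 2.8, -3.5, 0],
    [0, 0, 0, -41, 3.3, -6, 0],
    [0, 0, 0, -46, 3.7, -9, 0],
    [0, 0, 0, -51, 4.1, -12.5, 0],
    [0, 0, 0, -56, 4.5, -16, 0],
    [0, 0, 0, -60, 4.9, -20, 0],
    [0, 0, 0, -60, 4.9, -20, 0],
  ],
)

```text
time: 10.9
tcp_pos: [444.4, -133.2, 215.6]
orientation: [-3.14, -0.0, 1.494]
wrist_force: [-0.1, 0.2, 0.2]
opening: 0.2
```

```bash
python3 look.py 9; python3 n.py 9
```

```text
11.0 [ 445.18130664 -133.27067494  216.12616818] [0.82044893 0.11052869 0.09629912]
9 (np.float64(-1.3349065761117107), np.float32(122.30569), np.float32(183.81879)) (np.float64(0.6187638231440261), np.float32(26.46458), np.float32(138.78868))
```

View pics/v9.png

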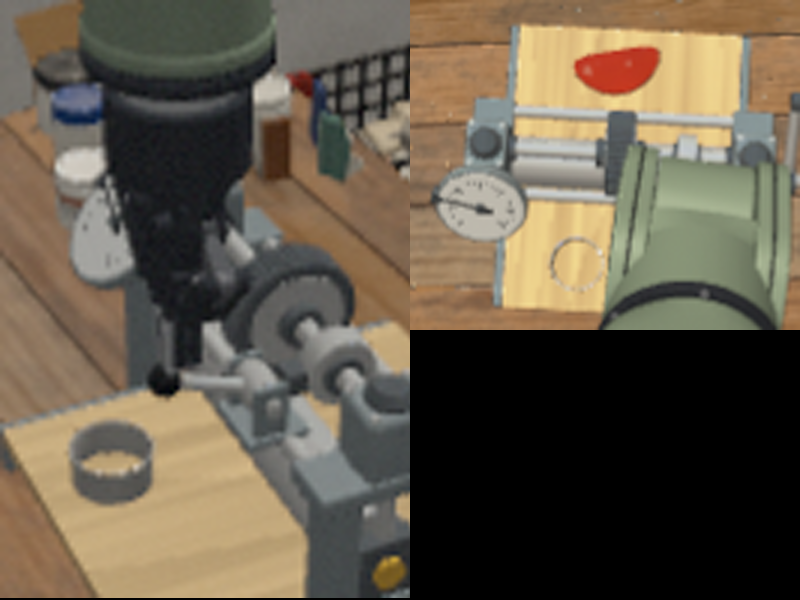

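step_arm(
  steps=[
    [0, 0, 0, -4, 0.3, -4, 0],
    [0, 0, 0, -8, 0.6, -8, 0],
    [0, 0, 0, -9, 0.7, -12, 0],
    [0, 0, 0, -9, 0.7, -15, 0],
    [0, 0, 0, -9, 0.7, -15, 0],
  ],
)

```text
time: 11.42
tcp_pos: [435.7, -132.6, 201.4]
orientation: [-3.14, 0.0, 1.494]
wrist_force: [-8.7, 2.0, 25.9]
opening: 0.0
```

step_arm(
  steps=[
    [0, 0, 0, 0, 0, -1.5, 0],
    [0, 0, 0, 0, 0, -1.5, 0],
    [0, 0, 0, 0, 0, -1.5, 0],
    [0, 0, 0, 0, 0, -1.5, 0],
  ],
)

```text
time: 11.75
tcp_pos: [435.7, -132.6, 200.9]
orientation: [-3.141, 0.0, 1.494]
wrist_force: [-13.5, 3.9, 48.8]
opening: 0.2
```

step_arm(
  steps=[
    [0, 0, 0, 0, 0, 5, 0],
    [0, 0, 0, 0, 0, 35, 0],
    [0, 0, 0, 0, 0, 75, 0],
    [0, 0, 0, -30, 0, 100, 0],
    [0, 0, 0, -40, 40, 130, 0],
    [0, 0, 0, -40, 80, 130, 0],
    [0, 0, 0, -40, 120, 130, 0],
    [0, 0, 0, -40, 160, 130, 0],
    [0, 0, 0, -40, 200, 130, 0],
    [0, 0, 0, -40, 240, 130, 0],
    [0, 0, 0, -40, 280, 130, 0],
    [0, 0, 0, -40, 320, 130, 0],
    [0, 0, 0, -40, 360, 130, 0],
    [0, 0, 0, -40, 360, 130, 0],
    [0, 0, 0, -40, 360, 130, 0],
  ],
)

```text
time: 13.0
tcp_pos: [395.9, 228.8, 329.0]
orientation: [-3.14, 0.001, 1.497]
wrist_force: [-0.5, -1.7, 0.2]
opening: 0.4
```

```bash
python3 look.py 10; python3 n.py 10; python3 - <<'E'
import cv2
a=cv2.imread("pics/top10.png")[145:255,215:365];cv2.imwrite("pics/t10c.png",cv2.resize(a,None,fx=5,fy=5,interpolation=cv2.INTER_CUBIC))
E
```

```text
13.1 [396.54827642 226.59241151 329.48786181] [ 0.02582506 -0.59779385  0.59143033]
10 (np.float64(-1.3355641970357428), np.float32(122.155754), np.float32(183.9867)) (np.float64(-1.31175668669001), np.float32(96.41421), np.float32(157.12607))
```

View pics/v10.png

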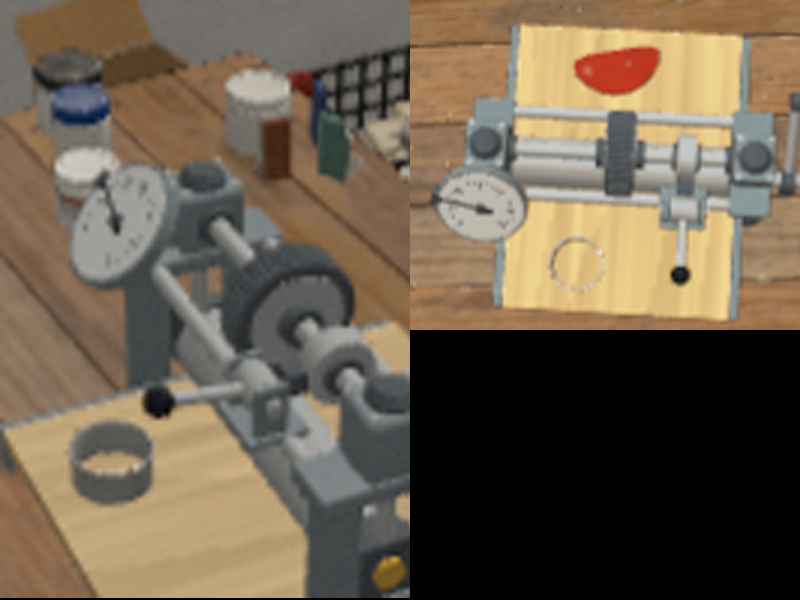

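View pics/t10c.png

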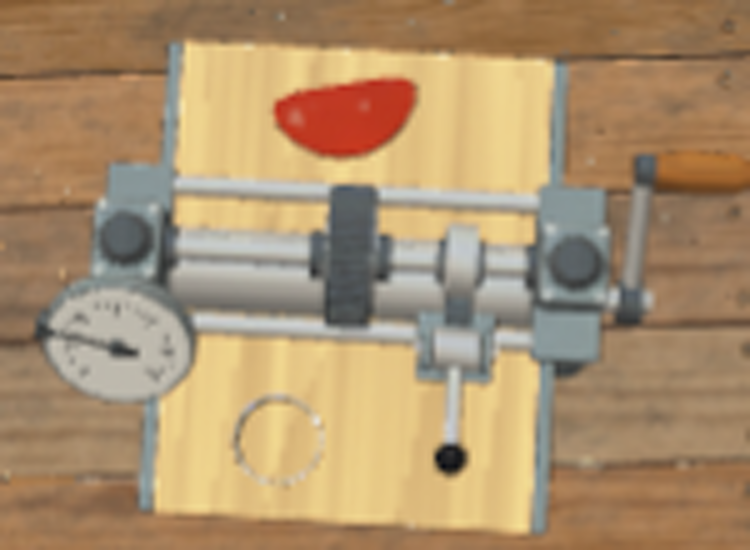

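```bash
python3 - <<'E'
from h import *
t=load("top10.npz");s=load("scene10.npz")
a=(215+450.5/5-.5,145+458.5/5-.5);b=(230+(159+.5)/4.6-.5,130+(402.5)/4.6-.5)
print(dep(t,a),tri(t,a,s,b))
P=np.array([491.7,-138.1,175])
for k in(dep(t,a)-[0,0,9.5],tri(t,a,s,b)[0]):
    v=k-P; print(np.arctan2(-v@X,v[2])-.209,np.linalg.norm(v))
E
```

```text
[ 430.76070396 -131.33914871  194.02760262] (array([ 432.06116737, -132.11341138,  183.7976539 ]), np.float64(2.1565378378910367))
1.207570857199759 62.04902999847144
1.216033000179309 60.5807586230711
```

step_arm(
  steps=[
    [0, 0, 0, 0, 0, 0, 0],
    [0, 0, 0, 0, 0, 0, 0],
    [0, 0, 0, 0, 0, 0, 0],
    [0, 0, 0, 0, 0, 0, 0],
  ],
)

```text
time: 13.43
tcp_pos: [396.7, 226.9, 329.9]
orientation: [3.141, 0.0, 1.493]
wrist_force: [0.3, -0.3, -0.3]
opening: -0.2
```

Lever at its stop (≈1.20 rad), needle on the mark and unmoved, arm clear.

```bash
python3 -c "
from bench import robot
print(robot.sign_off())"
```

```text
the job is handed in; nothing more can be done
None
```

The roller is set to the mark and the brake is locked. The job was handed in at about 13.4 s, and the sign-off gives no verdict.

**What I did:** I kept the gripper shut and rolled the wheel's top away in three strokes, the last one shortened and finished with a small nudge. I then pushed the cam lever over from behind its knob, pressed it down onto its stop, and moved the arm well clear.

**Last checks:**
- **Needle:** it read −1.336 rad in the top view and −1.312 rad in the scene view, from the dial's upright. The mark measured about −1.30 to −1.35 rad. The difference is well inside the 0.15 rad tolerance, and the reading did not change when the brake was locked.
- **Lever:** its angle came out at 1.21 rad from depth and 1.22 rad from the two views, against a stop at 1.20 rad.
- **Surroundings:** the cutter ring and the red scraper showed no visible movement. I did not measure the jar, the clay lump or the loop tool, but the arm did not come near them.
- **Robot:** the wrist force was about zero at the end, so it was touching nothing.

**Discrepancies:**
- The fingertip pressed harder than needed for a moment: about 39 N on the wheel in the first stroke and about 49 N on the lever at its stop. Both were fingertip contacts, and well under the 120 N wrist limit.
- The two views put the dial's centre about 5 mm apart when each pixel was cast to the same height. I measured the angles in each view about its own centre.

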